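# Fit the keyed stub shaft into a second-hand gear reducer

### The job

A buyer wants to see that the gear reducer on the stall is complete: take the stub shaft that has a brass key down its side (red grip with one white end), turn it so that its key meets the keyway of the upright bore, and lower it in until it drops fully home with its flange on the collar, then let go. Do not let it fall from above the bore, and leave the other two stub shafts standing where they are.

Things in the scene. Friction and masses are not known exactly. Their poses are not given: they have to be found in the camera images.
- keyed_shaft: Loose, 0.4 kg, upright. mm; origin: centre of the foot, z up, x towards the key. Round shaft 32 dia, z 0-44. Brass key on +x: 8 wide, out to 23 from the axis, z 14-44 (below it a plain nose). Flange 62 dia, z 44-50. Grip bar z 50-90, 60 long (x), 16 wide (y): red, its +x end (above the key) white; pinch it from above.
- gearbox: Fixed; mm; origin: bore axis at table level, z up, x towards the keyway. Teal housing 122 x 116, 65 high; motor on +x (to 184), 77 high. Steel collar 74 dia, top z 80. Bore 39 dia, z 20-80; keyway on +x 18 wide, out to 27, full depth; white line beside it. Home: shaft foot at z 36, x axes agree (12 degrees play). Key off its keyway: rests at foot z 66, drops when turned.
- plain_shaft: Bystander, loose, upright: stub shaft without key, too thick for the bore. mm; origin: centre of the foot, z up. Round barrel 48 dia, z 0-44; flange 62 dia, z 44-50; grip bar z 50-90, 60 long (x), 16 wide (y), all blue.
- square_shaft: Bystander, loose, upright: stub shaft with a square shank, too large for the bore. mm; origin: centre of the foot, z up. Shank 36 x 36, z 0-44; flange 62 dia, z 44-50; grip bar z 50-90, 60 long (x), 16 wide (y), all green.
Things that resemble listed ones, but are neither listed nor needed, are in the scene too. What is shaped like the keyed_shaft but purple is not meant.

How it is judged:
By the outcome, as a careful person would: the job done as asked, in the order asked, and still so for the second after the job is handed in, with the robot touching nothing.
It also fails if it takes over 40 s, if anything falls off the work surface, if the arm or the gripper's body presses on something with over 40 N, if the wrist force passes 120 N, or if a joint passes its speed limit or range.

### The arm

A 6-joint arm with a two-finger parallel gripper is mounted at the origin on the work surface. World frame = base frame: x ahead of the robot, y to its left, z up, the work surface at z = 0. Lengths are in mm, angles in rad, forces in N, time in s.
With the tool pointing down it reaches from about 400 to 925 mm from the base axis. Payload 12.5 kg.
Tool frame: the origin (TCP) lies at the very end of the fingers, on their centre line; the grasp point (between the pads) lies 19 mm behind it; z points along the fingers, y is the direction in which the jaws open and shut (so a half turn about z gives the same grasp; the last joint's range is limited). The gripper opens to 95 mm and grips with 3 to 60 N. Pads are 20 mm wide; open, the fingers measure 119 mm over their backs; the gripper's body (75 mm by 180 mm) begins 59 mm behind the grasp point.
Start: joints at [-1.384, 0.491, 1.559, -0, 1.092, -0.106], TCP at [180.419, -598.411, 214.661] pointing down, gripper open.
Joint ranges: [-3.1, 3.1], [-0.84, 2.19], [0.05, 2.79], [-1.13, 4.28], [0.06, 2.93], [-2.69, 2.69]. Speed limits (rad/s): [2.22, 2.22, 2.79, 3.14, 3.14, 3.14].

### API

Orientations are given as a 3x3 rotation matrix whose columns are the frame's x, y, z axes.
In Python, from station import * gives the robot as it stands.
- The arm moves only by the shell command python3 -m jog 'ROWS' [FORCE]. ROWS is JSON, one flat list of numbers, 7 for each row, row after row: the shift along the tool's x, y, z in cm, then the turn, a rotation vector about the tool's x, y, z in rad, then the finger opening in cm, from 0 to 9.51. In form: [dx, dy, dz, wx, wy, wz, fingers, dx, dy, dz, wx, wy, wz, fingers, ...]. A call has 1 to 20 rows; each row shifts and turns the pose as measured when the row begins, along the tool's axes as they then stand; what a row does not reach is not made up. A row lasts 1/10 s, in which the tool goes at most 50 mm and 8.59 degrees, less where a joint would pass 70% of its speed; a pose out of reach is approached as far as the arm can. A call is refused whole if a number of a shift passes 5 or a number of a turn 0.15, either way. A call with a gripper value outside its range is refused whole. The fingers move at their own pace and stop on an object; FORCE is the grip in N (left out, the last holds). Time passes only in rows, so rows that do not move let the fingers close. It gives the time, the measured TCP pose, the force and the opening at its end, in the units of the state.
- sense(): the state, without advancing time (a new reading comes with each control period).
- snapshot(name): name is "scene" or "top" or "wrist"; returns the picture (480x640x3 uint8, red, green, blue); there is no depth.
- camera_params(name): a dict with "fovy" (degrees; the focal length in pixels is half the picture's height over the tangent of half this angle, whatever the lens; pixels are square), "cx", "cy" (the principal point, pixels), "extrinsics" (4x4, takes a point from camera to world coordinates). Camera axes: x right, y up, looking along -z (the intrinsics and any distortion apply to the point x, -y, -z); pixel columns grow to the right and rows downward; lengths in mm; the calibration is good to about 2 mm. A picture is of the moment at which its call begins: read the wrist's pose just before it. camera_params takes no time and is no camera call; for the wrist camera it gives the pose at the moment of the call.
- hand_in(): hands the job in, once; it reports no verdict.
Trained networks look in the newest picture that a camera, given by its name, has taken for a name from the list of things; names that differ only in an ending like _2 or _b are one class to them, and where a whole thing is asked for, a point or a joint stands for the part that bears it (a point fixed in the world has none). Each returns a list of dicts, best first, with "score" (0 to 1); they miss things now and then, are a little off and sometimes report something else, mostly with a low value. They report only what shows in the picture. A call takes as long as a camera call. They do not tell look-alikes from the thing itself.
- spot_in(camera, thing): "bbox" ([centre column, centre row, width, height] in pixels, round what is visible of it).
The state is a dict: "time": time; "joint_pos": joint angles; "qvel": joint speeds; "effort": joint torques, N m; "position": TCP position; "ee_rot": TCP orientation; "ft_force": force on the tool from outside, world axes, zero at the start; "moment": the same for the moment, N m; "opening": opening from 0.0 (shut) to 1.0 (fully open).
Only numpy, scipy, OpenCV 4.12 (cv2) and the standard library are available. Lean on these libraries where they do the work, as an engineer would, in place of code of your own. Each camera call takes 0.05 s, during which the arm holds its last target.

## Working session

There is one attempt and no reset: what is moved stays moved. The work goes in short steps, Python scripts to look and compute and a shell command to move; the robot and the scene stay as the last step left them, time stands still between calls to the robot, and variables do not carry over. Pictures are saved under pics/ and viewed, and the job is handed in when it is done.

```bash
mkdir -p pics; ls; python3 - <<'E'
from station import *
import cv2
for c in ["scene","top","wrist"]:
    im=snapshot(c); cv2.imwrite(f"pics/{c}0.png",im[:,:,::-1])
    p=camera_params(c); print(c,p)
    for t in ["keyed_shaft","gearbox"]:
        print(t,[(r["score"],r["bbox"]) for r in spot_in(c,t)][:4])
print(sense())
E
```

```text
pics
scene {'fovy': 47.906600839487815, 'cx': 312.3238677643918, 'cy': 242.38058540410512, 'extrinsics': array([[-3.86951219e-01, -7.47719003e-01,  5.39615648e-01,
         1.05197733e+03],
       [ 9.22091884e-01, -3.16254141e-01,  2.23001962e-01,
         2.92251038e+02],
       [ 3.91287838e-03,  5.83866090e-01,  8.11840550e-01,
         8.71540528e+02],
       [ 0.00000000e+00,  0.00000000e+00,  0.00000000e+00,
         1.00000000e+00]])}
keyed_shaft [(0.92, [323.7, 227.7, 31.2, 46.5]), (0.66, [381.7, 242.9, 31.0, 44.4])]
gearbox [(0.56, [202.0, 244.6, 99.2, 130.1])]
top {'fovy': 54.91973170354828, 'cx': 317.8937007496574, 'cy': 244.14492352919495, 'extrinsics': array([[ 2.94855784e-02,  9.89199400e-01, -1.43579763e-01,
         4.11494628e+02],
       [-9.99522521e-01,  3.05060283e-02,  4.91047789e-03,
         4.98949835e+01],
       [ 9.23749010e-03,  1.43366418e-01,  9.89626565e-01,
         8.80126015e+02],
       [ 0.00000000e+00,  0.00000000e+00,  0.00000000e+00,
         1.00000000e+00]])}
keyed_shaft [(0.58, [301.9, 280.0, 32.3, 33.6]), (0.57, [237.9, 288.2, 37.7, 31.6])
[... 597 characters left out ...]
00,  2.05935254e-05,
        1.09168457e+00, -1.05592039e-01]), 'qvel': array([-0.00033147, -0.0009415 , -0.00221443,  0.00207344, -0.00169592,
       -0.00197504]), 'effort': array([ 4.70873219e-04, -6.11976027e+01, -2.58235842e+01,  6.93001784e-02,
        4.49984672e-02, -3.97614059e-06]), 'position': array([ 180.39160215, -598.3985079 ,  214.57755671]), 'ee_rot': array([[ 9.57459365e-01,  2.88568129e-01,  8.69124890e-06],
       [ 2.88568128e-01, -9.57459364e-01,  5.23240477e-05],
       [ 2.34205702e-05, -4.75901321e-05, -9.99999999e-01]]), 'ft_force': array([ 0.01697708,  0.2279986 , -0.411671  ]), 'moment': array([-0.08003747,  0.01424957, -0.02633137]), 'opening': 0.9996766093606775}
```

View pics/scene0.png

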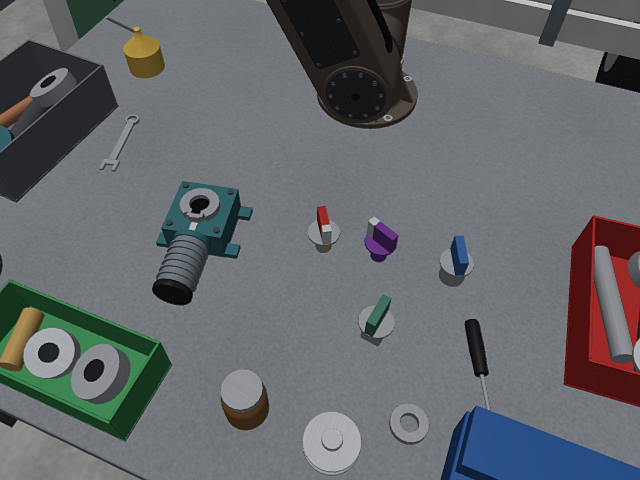

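View pics/top0.png

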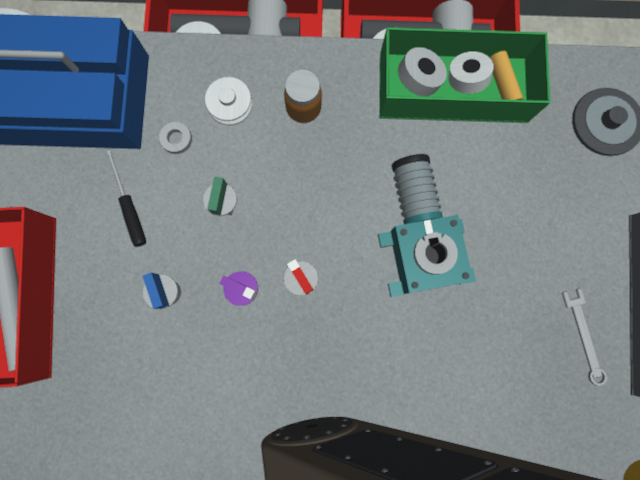

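Candidates for the keyed shaft are red/white in top (301,277) / scene (323,227), purple/white in top (240,288) / scene (381,236), blue in top (160,290), and green in top (219,196). By the description it is the red one with the white end. Next, close crops.

```bash
cat > h.py <<'E'
import numpy as np
from station import *
def K(c,p=None):
    p=p or camera_params(c); f=240/np.tan(np.radians(p["fovy"])/2); return p,f
def bp(c,u,v,z,p=None):
    p,f=K(c,p); E=p["extrinsics"]
    d=E[:3,:3]@np.array([(u-p["cx"])/f,-(v-p["cy"])/f,-1]); o=E[:3,3]
    return o+d*(z-o[2])/d[2]
def pr(c,P,p=None):
    p,f=K(c,p); E=p["extrinsics"]; q=E[:3,:3].T@(np.asarray(P,float)-E[:3,3])
    return p["cx"]+f*q[0]/-q[2], p["cy"]-f*q[1]/-q[2]
E
python3 - <<'E'
import cv2,numpy as np
t=cv2.imread("pics/top0.png"); s=cv2.imread("pics/scene0.png")
a=cv2.resize(t[250:310,270:340],None,fx=5.6,fy=5.6,interpolation=cv2.INTER_CUBIC)[:300]
a=cv2.resize(t[250:310,265:345],(400,300),interpolation=cv2.INTER_CUBIC)
b=cv2.resize(t[205:280,385:485],(400,300),interpolation=cv2.INTER_CUBIC)
c=cv2.resize(s[195:255,285:365],(400,300),interpolation=cv2.INTER_CUBIC)
d=cv2.resize(s[170:245,150:250],(400,300),interpolation=cv2.INTER_CUBIC)
cv2.imwrite("pics/crops.png",np.vstack([np.hstack([a,b]),np.hstack([c,d])]))
E
```

```text
(no output)
```

View pics/crops.png

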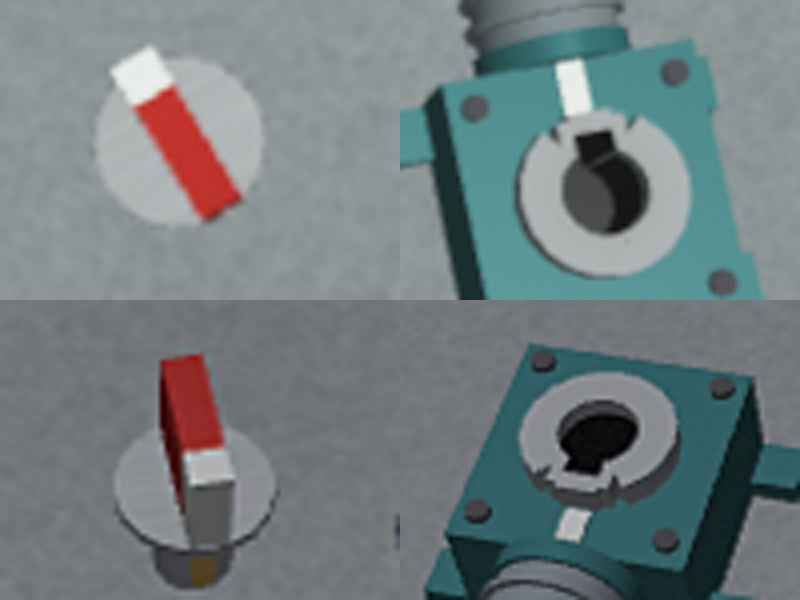

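```bash
python3 - <<'E'
from h import *
def L(o,s,x,y): return o[0]+x/s-0.5+0.5/s,o[1]+y/s-0.5+.5/s
A=lambda x,y:L((265,250),5,x,y); B=lambda x,y:L((385,205),4,x-400,y)
C=lambda x,y:L((285,195),5,x,y-300); D=lambda x,y:L((150,170),4,x-400,y-300)
w=bp("top",*A(131,59),90); r=bp("top",*A(225,211),90); print("bar",w,r,np.linalg.norm(w-r),(w+r)/2,np.degrees(np.arctan2(*(w-r)[1::-1])))
print("flange",bp("top",*A(180,142),50))
w=bp("scene",*C(208,467),90); r=bp("scene",*C(181,358),90);print("scene bar",w,r,np.linalg.norm(w-r),(w+r)/2,np.degrees(np.arctan2(*(w-r)[1::-1])))
print("flange s",bp("scene",*C(196,490),50))
c=bp("top",*B(605,190),80); print("collar",c,"diam",bp("top",*B(519,190),80)-bp("top",*B(690,190),80))
k=bp("top",*B(594,133),80); print("kw",k,np.degrees(np.arctan2(*(k-c)[1::-1])), np.linalg.norm(k-c))
a=bp("top",*B(568,62),65); b=bp("top",*B(578,112),65); print("line",np.degrees(np.arctan2(*(a-b)[1::-1])),np.linalg.norm(a-b))
c=bp("scene",*D(599,437),80); k=bp("scene",*D(583,468),80); print("scene collar",c,k,np.degrees(np.arctan2(*(k-c)[1::-1])))
a=bp("scene",*D(573,538),65);b=bp("scene",*D(581,511),65);print(np.degrees(np.arctan2(*(a-b)[1::-1])))
E
```

```text
bar [494.74403674  91.63313003  90.        ] [443.7231798   57.67491372  90.        ] 61.288565799477844 [469.23360827  74.65402187  90.        ] 33.64675067024877
flange [469.54248273  75.02053474  50.        ]
scene bar [493.00232387  88.33925519  90.        ] [449.37958814  59.90097662  90.        ] 52.07378189598385 [471.19095601  74.12011591  90.        ] 33.10089859124211
flange s [476.34342607  77.79835773  50.        ]
collar [ 519.83834507 -160.92649231   80.        ] diam [-2.30009096 74.9791828   0.        ]
kw [ 544.9604841 -156.2639852   80.       ] 10.514097476890981 25.55114168966474
line 10.953300975036361 23.126252999311717
scene collar [ 526.35765287 -157.73036843   80.        ] [ 545.82793803 -155.20417065   80.        ] 7.392618221906696
16.65454302785566
```

The red one is confirmed: brass is visible under its white end at crop (203,570). Shaft is at about (470,75) with heading 33.5°, bore at about (520,-160) with heading about 11°. I'll go towards the bore for a wrist view on the way.

```bash
python3 -m jog '[3.6,-2.9,0,0,0,0,9.5, 3.6,-2.9,0,0,0,0,9.5, 3.6,-2.9,0,0,0,0,9.5, 3.6,-2.9,0,0,0,0,9.5, 3.6,-2.9,0,0,0,0,9.5, 3.6,-2.9,0,0,0,0,9.5, 3.6,-2.9,0,0,0,0,9.5, 3.6,-2.9,0,0,0,0,9.5, 3.6,-2.9,0,0,0,0,9.5, 3.6,-2.9,0,0,0,0,9.5, 3.6,-2.9,0,0,0,0,9.5, 0,0,0,0,0,0,9.5, 0,0,0,0,0,0,9.5]'
python3 - <<'E'
from h import *
import cv2,pickle
s=sense(); print(s["position"],s["ee_rot"][:,0],s["qvel"].max())
p=camera_params("wrist"); im=snapshot("wrist"); cv2.imwrite("pics/w1.png",im[:,:,::-1]); pickle.dump(p,open("w1.pkl","wb"))
E
```

```text
time: 1.75
position: [477.5, -163.3, 214.6]
ee_rot: [[0.958, 0.287, 0.004], [0.287, -0.958, -0.003], [0.002, 0.004, -1.0]]
ft_force: [-0.7, -0.3, -0.2]
opening: 1.0
[ 477.54854257 -163.26484364  214.64347938] [0.95806673 0.28653431 0.00249677] 0.04463146436994355
```

View pics/w1.png

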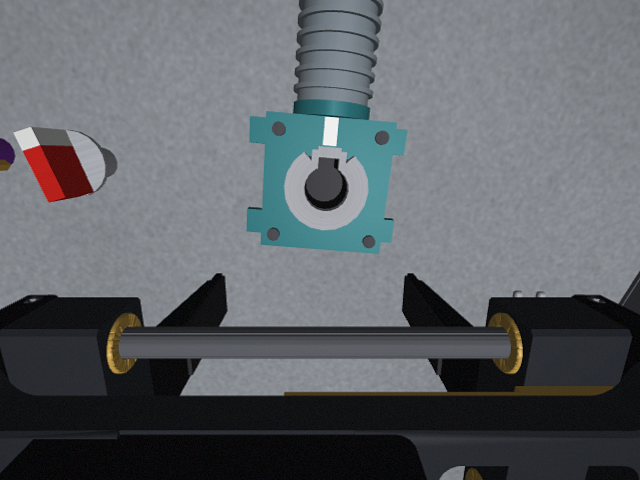

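The gearbox is clear in the wrist view, with the collar at about (326,188) and the keyway opening at about (327,163). Next I'll fit both.

```bash
python3 - <<'E'
from h import *
import cv2,pickle
p=pickle.load(open("w1.pkl","rb"))
im=cv2.imread("pics/w1.png")
cv2.imwrite("pics/w1c.png",cv2.resize(im[95:260,240:415],None,fx=3.5,fy=3.5,interpolation=cv2.INTER_CUBIC))
hsv=cv2.cvtColor(im,cv2.COLOR_BGR2HSV)
m=((hsv[...,1]<40)&(hsv[...,2]>120)).astype(np.uint8); m[:140]=0;m[240:]=0;m[:,:270]=0;m[:,385:]=0
cs,_=cv2.findContours(m,cv2.RETR_EXTERNAL,cv2.CHAIN_APPROX_NONE); c=max(cs,key=cv2.contourArea)
q=np.array([bp("wrist",u,v,80,p)[:2] for u,v in c[:,0]])
# robust circle fit
w=np.ones(len(q),bool)
for _ in range(6):
    A=np.c_[2*q[w],np.ones(w.sum())]; s=np.linalg.lstsq(A,(q[w]**2).sum(1),rcond=None)[0]
    r=np.sqrt(s[2]+s[:2]@s[:2]); d=np.hypot(*(q-s[:2]).T)-r; w=abs(d)<1.5
print("collar",s[:2],r,w.sum(),len(q))
g=cv2.cvtColor(im,cv2.COLOR_BGR2GRAY)
# dark keyway ring at radius 23.5
for R in (22,23.5,25):
  out=[]
  for a in range(-30,60,2):
    u,v=pr("wrist",[s[0]+R*np.cos(np.radians(a)),s[1]+R*np.sin(np.radians(a)),80],p); out.append((a,int(g[int(round(v)),int(round(u))])))
  print(R,out)
# teal edges
t=((hsv[...,0]>80)&(hsv[...,0]<100)&(hsv[...,1]>80)).astype(np.uint8)
# white line
m=((hsv[...,1]<40)&(hsv[...,2]>215)).astype(np.uint8); m[:105]=0;m[160:]=0;m[:,:310]=0;m[:,350:]=0
ys,xs=np.nonzero(m); P=np.array([bp("wrist",u,v,65,p)[:2] for u,v in zip(xs,ys)])
vx=np.linalg.svd(P-P.mean(0))[2][0]; print("line",len(P),P.mean(0),np.degrees(np.arctan2(vx[1],vx[0])),"bearing from collar",np.degrees(np.arctan2(*(P.mean(0)-s[:2])[::-1])))
# shaft
m=((hsv[...,0]<8)|(hsv[...,0]>172))&(hsv[...,1]>120)
E
```

```text
collar [ 520.6969275  -162.52721334] 36.34591743230715 225 263
22 [(-30, 170), (-28, 169), (-26, 169), (-24, 170), (-22, 169), (-20, 169), (-18, 171), (-16, 171), (-14, 173), (-12, 113), (-10, 23), (-8, 23), (-6, 4), (-4, 10), (-2, 22), (0, 66), (2, 70), (4, 70), (6, 70), (8, 69), (10, 70), (12, 69), (14, 70), (16, 67), (18, 67), (20, 69), (22, 69), (24, 68), (26, 69), (28, 67), (30, 67), (32, 63), (34, 66), (36, 83), (38, 157), (40, 172), (42, 170), (44, 169), (46, 170), (48, 169), (50, 171), (52, 169), (54, 170), (56, 169), (58, 170)]
23.5 [(-30, 169), (-28, 168), (-26, 170), (-24, 167), (-22, 169), (-20, 168), (-18, 167), (-16, 169), (-14, 168), (-12, 173), (-10, 102), (-8, 24), (-6, 24), (-4, 8), (-2, 14), (0, 23), (2, 63), (4, 70), (6, 71), (8, 71), (10, 71), (12, 69), (14, 70), (16, 69), (18, 70), (20, 70), (22, 68), (24, 67), (26, 68), (28, 69), (30, 67), (32, 65), (34, 107), (36, 163), (38, 170), (40, 169), (42, 169), (44, 169), (46, 167), (48, 170), (50, 169), (52, 169), (54, 169), (56, 168), (58, 168)]
25 [(-30, 170), (-28, 169), (-26, 169), (-24, 168), (-22, 169), (-20, 168), (-18, 169), (-16, 169), (-14, 169), (-12, 172), (-10, 157), (-8, 83), (-6, 7), (-4, 10), (-2, 9), (0, 38), (2, 67), (4, 72), (6, 69), (8, 68), (10, 71), (12, 69), (14, 70), (16, 68), (18, 69), (20, 69), (22, 69), (24, 68), (26, 67), (28, 65), (30, 62), (32, 135), (34, 135), (36, 162), (38, 170), (40, 168), (42, 169), (44, 170), (46, 168), (48, 169), (50, 169), (52, 170), (54, 169), (56, 168), (58, 169)]
line 373 [ 569.50219514 -152.23915145] -168.2923170818964 bearing from collar 11.90357315535011
```

View pics/w1c.png

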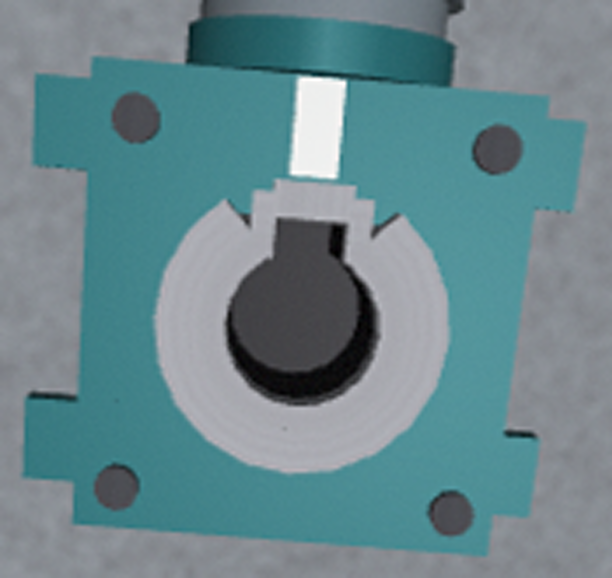

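Bore is at (520.5,-162) with heading about 11.9°: fit, white line and keyway edges agree, collar radius 36.3 against 37. On to the shaft, stopping short for a close look.

```bash
python3 -m jog '[0.3,-4.4,0,0,0,0,9.5, 0.3,-4.4,0,0,0,0,9.5, 0.3,-4.4,0,0,0,0,9.5, 0.3,-4.4,0,0,0,0,9.5, 0.3,-4.4,0,0,0,0,9.5, 0,0,0,0,0,-0.145,9.5, 0,0,0,0,0,-0.145,9.5, 0,0,0,0,0,0,9.5, 0,0,0,0,0,0,9.5]'
python3 - <<'E'
from h import *
import cv2,pickle
s=sense(); print(s["position"],s["ee_rot"])
p=camera_params("wrist"); im=snapshot("wrist")[:,:,::-1].copy(); cv2.imwrite("pics/w2.png",im); pickle.dump(p,open("w2.pkl","wb"))
hsv=cv2.cvtColor(im,cv2.COLOR_BGR2HSV)
for P in ([470,75,90],[470,75,50]): print(pr("wrist",P,p))
E
```

```text
time: 2.7
position: [426.4, 48.9, 214.0]
ee_rot: [[0.845, 0.534, 0.006], [0.534, -0.845, -0.004], [0.002, 0.007, -1.0]]
ft_force: [0.5, -1.2, 0.5]
opening: 0.999
[426.44449173  48.85282609 213.9877206 ] [[ 0.84548368  0.53397087  0.00569651]
 [ 0.53399542 -0.8454762  -0.00434609]
 [ 0.00249558  0.00671646 -0.99997433]]
(np.float64(313.73068448590976), np.float64(179.1075591444781))
(np.float64(313.4416894338238), np.float64(175.8147891932197))
```

View pics/w2.png

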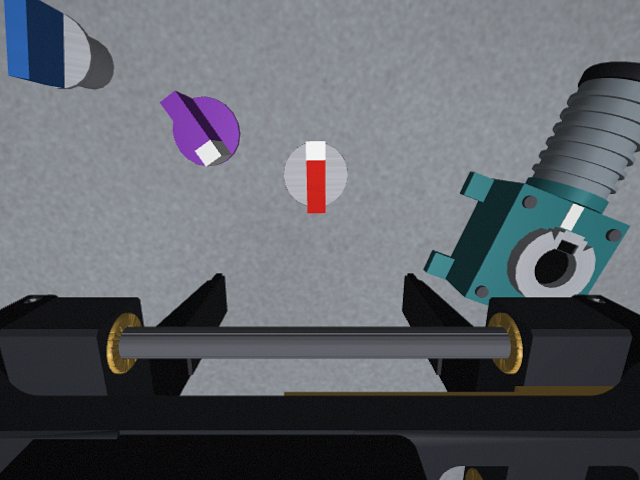

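The bar is seen end to end at (316,142)-(316,213), white end ahead, and is well aligned with the tool x. The purple one is apart at (205,130).

```bash
python3 - <<'E'
from h import *
import cv2,pickle
p=pickle.load(open("w2.pkl","rb")); im=cv2.imread("pics/w2.png"); hsv=cv2.cvtColor(im,cv2.COLOR_BGR2HSV)
red=(((hsv[...,0]<8)|(hsv[...,0]>172))&(hsv[...,1]>120)); wh=(hsv[...,1]<30)&(hsv[...,2]>215)
m=(red|wh).astype(np.uint8); m[:130]=0;m[230:]=0;m[:,:290]=0;m[:,345:]=0
ys,xs=np.nonzero(m); P=np.array([bp("wrist",u,v,90,p)[:2] for u,v in zip(xs,ys)],np.float32)
print(cv2.minAreaRect(P), xs.min(),xs.max(),ys.min(),ys.max())
c=np.array(cv2.minAreaRect(P)[0]); s=sense(); R=s["ee_rot"]
d=np.array([c[0],c[1],0])-s["position"]; d[2]=0; print("tool shift",R.T@d, "tool x heading",np.degrees(np.arctan2(R[1,0],R[0,0])))
E
```

```text
((471.9924011230469, 74.39790344238281), (59.20551300048828, 15.926750183105469), 32.79698944091797) 306 325 141 212
tool shift [52.16468154  2.69772916  0.14443652] tool x heading 32.28577111518206
```

```bash
python3 -m jog '[2.55,0.1,0,0.007,-0.002,-0.008,6, 2.55,0.1,0,0,0,0,6, 0,0,0,0,0,0,6, 0,0,4,0,0,0,6, 0,0,3.5,0,0,0,6, 0,0,2,0,0,0,6, 0,0,0,0,0,0,6, 0,0,0,0,0,0,6]'
python3 - <<'E'
from h import *
s=sense(); R=s["ee_rot"]; print(s["position"],R.round(4), s["qvel"].round(3)); d=np.array([471.5,74.5,56])-s["position"]; print("shift",R.T@d)
print(np.degrees(np.arctan2(R[1,0],R[0,0])))
E
```

```text
time: 3.55
position: [471.7, 69.1, 117.2]
ee_rot: [[0.856, 0.516, 0.001], [0.516, -0.856, 0.0], [0.001, 0.001, -1.0]]
ft_force: [-0.3, -0.5, 0.6]
opening: 0.634
[471.69998505  69.06706029 117.23588031] [[ 8.563e-01  5.165e-01  1.400e-03]
 [ 5.165e-01 -8.563e-01  2.000e-04]
 [ 1.300e-03  6.000e-04 -1.000e+00]] [-0.012  0.008  0.013 -0.001 -0.004  0.011]
shift [ 2.55324834 -4.79113929 61.23655585]
31.096083685418
```

```bash
python3 -m jog '[0.25,-0.48,0,0,0,-0.035,6, 0,0,2.5,0,0,0,6, 0,0,2,0,0,0,6, 0,0,1.2,0,0,0,6, 0,0,0,0,0,0,6, 0,0,0,0,0,0,6]'
python3 - <<'E'
from h import *
import cv2
s=sense(); R=s["ee_rot"]; print(s["position"],R.round(4), s["qvel"].round(3)); d=np.array([471.5,74.5,56])-s["position"]; print("shift",R.T@d)
print(np.degrees(np.arctan2(R[1,0],R[0,0])))
cv2.imwrite("pics/w3.png",snapshot("wrist")[:,:,::-1])
E
```

```text
time: 4.15
position: [475.0, 75.2, 65.8]
ee_rot: [[0.834, 0.551, 0.014], [0.551, -0.834, 0.0], [0.012, 0.007, -1.0]]
ft_force: [0.0, -0.4, -0.0]
opening: 0.631
[475.00027125  75.16078543  65.78475403] [[ 8.344e-01  5.510e-01  1.380e-02]
 [ 5.510e-01 -8.345e-01  5.000e-04]
 [ 1.170e-02  7.200e-03 -9.999e-01]] [ 0.002 -0.006 -0.003 -0.001  0.006 -0.006]
shift [-3.39951577 -1.44758252  9.73538623]
33.43947473141276
```

View pics/w3.png

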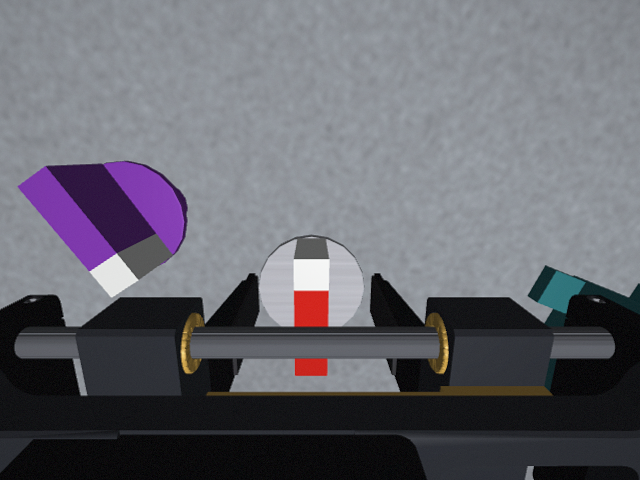

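The bar lies midway between the fingers at column 311. I'll correct a slight tilt, go down 1 cm and close.

```bash
python3 -m jog '[-0.35,-0.05,0.45,0.007,-0.012,0,6, 0,0,0.4,0,0,0,6, 0,0,0,0,0,0,6, 0,0,0,0,0,0,6]' 30
python3 - <<'E'
from h import *
s=sense(); R=s["ee_rot"]; print(s["position"],R.round(4)); d=np.array([471.5,74.5,56])-s["position"]; print("shift",R.T@d)
print(np.degrees(np.arctan2(R[1,0],R[0,0])))
E
```

```text
time: 4.6
position: [472.6, 73.6, 58.9]
ee_rot: [[0.834, 0.551, 0.003], [0.551, -0.834, -0.0], [0.002, 0.002, -1.0]]
ft_force: [0.8, -0.5, 0.8]
opening: 0.629
[472.60824383  73.62315475  58.86329346] [[ 8.342e-01  5.514e-01  2.700e-03]
 [ 5.514e-01 -8.342e-01 -3.000e-04]
 [ 2.000e-03  1.700e-03 -1.000e+00]]
shift [-0.44682175 -1.34753878  2.8600701 ]
33.46606944462607
```

```bash
python3 -m jog '[-0.05,-0.05,0.2,0,-0.002,0,6, 0,0,0,0,0,0,3, 0,0,0,0,0,0,1, 0,0,0,0,0,0,0, 0,0,0,0,0,0,0, 0,0,0,0,0,0,0, 0,0,0,0,0,0,0]' 35
python3 - <<'E'
from h import *
s=sense(); R=s["ee_rot"]; print(s["position"],R.round(4),s["opening"]*95,s["ft_force"])
print(np.degrees(np.arctan2(R[1,0],R[0,0])))
E
```

```text
time: 5.3
position: [471.9, 73.8, 56.9]
ee_rot: [[0.834, 0.551, 0.001], [0.551, -0.834, -0.001], [0.0, 0.002, -1.0]]
ft_force: [-1.8, -0.3, 1.4]
opening: 0.182
[471.93191157  73.78746025  56.85209269] [[ 0.8342  0.5514  0.001 ]
 [ 0.5514 -0.8342 -0.0015]
 [ 0.      0.0018 -1.    ]] 17.31524600187453 [-1.81373356 -0.29159456  1.38045512]
33.46445930388165
```

Held: opening 17 mm on the 16 mm bar. Lift and turn towards 12°.

```bash
python3 -m jog '[0,0,-2,0,0,0,0, 0,0,-4,0,0,0,0, 0,0,-4,0,0,0,0, 0,0,-2,0,0,0,0, 0,0,0,0,0,0.12,0, 0,0,0,0,0,0.13,0, 0,0,0,0,0,0.12,0, 0,0,0,0,0,0,0, 0,0,0,0,0,0,0]'
python3 - <<'E'
from h import *
import cv2
s=sense(); R=s["ee_rot"]; print(s["position"],R.round(4),s["opening"]*95,s["ft_force"])
print(np.degrees(np.arctan2(R[1,0],R[0,0])))
print(R.T@(np.array([520.5,-162,165])-s["position"]))
cv2.imwrite("pics/s4.png",snapshot("scene")[:,:,::-1])
E
```

```text
time: 6.2
position: [469.3, 73.9, 179.7]
ee_rot: [[0.979, 0.203, -0.006], [0.203, -0.979, -0.002], [-0.006, 0.0, -1.0]]
ft_force: [0.9, -0.1, -4.0]
opening: 0.165
[469.25997118  73.91061266 179.73167881] [[ 9.792e-01  2.031e-01 -5.900e-03]
 [ 2.030e-01 -9.792e-01 -1.600e-03]
 [-6.100e-03  4.000e-04 -1.000e+00]] 15.720253527973181 [ 0.89572057 -0.08095777 -4.03465901]
11.71528533705402
[  2.3608403  241.39513504  14.80524547]
```

View pics/s4.png

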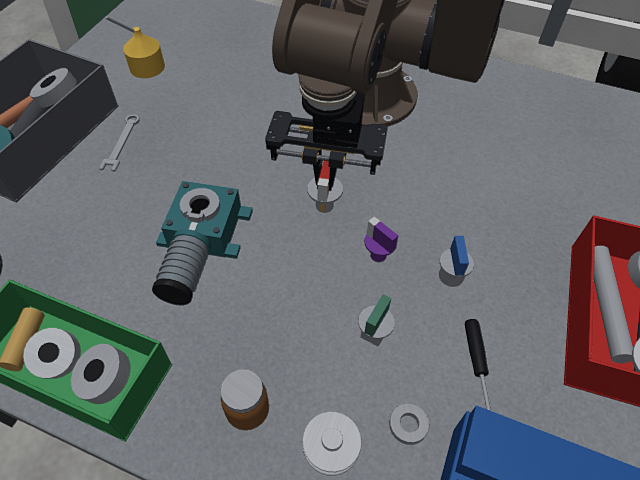

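```bash
python3 -m jog '[0.05,3,0,0,0.006,0,0, 0.05,4.8,0,0,0,0,0, 0.05,4.8,0,0,0,0,0, 0.05,4.8,0,0,0,0,0, 0.05,4.0,0,0,0,0,0, 0,2.6,0,0,0,0,0, 0,0,0,0,0,0,0, 0,0,0,0,0,0,0]'
python3 - <<'E'
from h import *
import cv2
s=sense(); R=s["ee_rot"]; print(s["position"],R.round(4),s["opening"]*95,s["ft_force"])
print(np.degrees(np.arctan2(R[1,0],R[0,0])))
print(R.T@(np.array([520.5,-162,165])-s["position"]))
E
```

```text
time: 7.05
position: [523.0, -168.9, 177.3]
ee_rot: [[0.974, 0.226, -0.003], [0.226, -0.974, 0.001], [-0.003, -0.002, -1.0]]
ft_force: [-0.9, 0.5, -3.1]
opening: 0.168
[ 523.00349108 -168.86130394  177.27690016] [[ 0.9741  0.2261 -0.0032]
 [ 0.2261 -0.9741  0.001 ]
 [-0.0029 -0.0017 -1.    ]] 15.967141750435548 [-0.86674932  0.51609037 -3.14091926]
13.070002049039301
[-0.85112679 -7.22881205 12.29174912]
```

```bash
python3 -m jog '[-0.1,-0.7,0.5,0,0.003,0.02,0, 0,0,1,0,0,0,0, 0,0,1,0,0,0,0, 0,0,0,0,0,0,0, 0,0,0,0,0,0,0]'
python3 - <<'E'
from h import *
import cv2,pickle
s=sense(); R=s["ee_rot"]; print(s["position"],R.round(4),s["opening"]*95,s["ft_force"])
print(np.degrees(np.arctan2(R[1,0],R[0,0])))
print(R.T@(np.array([520.5,-162,165])-s["position"]))
c=[]
for n,(u,v,w,h) in (("top",(380,180,120,90)),("scene",(140,130,120,90)),("wrist",(0,0,640,480))):
    im=snapshot(n)[:,:,::-1]; cv2.imwrite(f"pics/{n}5.png",im); c.append(cv2.resize(im[v:v+h,u:u+w],(400,300),interpolation=cv2.INTER_CUBIC))
cv2.imwrite("pics/c5.png",np.vstack([np.hstack(c[:2]),np.hstack([c[2],c[2]*0])]))
E
```

```text
time: 7.55
position: [519.2, -157.5, 149.4]
ee_rot: [[0.977, 0.211, -0.002], [0.211, -0.977, 0.003], [-0.002, -0.003, -1.0]]
ft_force: [0.2, -0.9, -3.6]
opening: 0.166
[ 519.16235583 -157.51890129  149.40334922] [[ 0.9774  0.2113 -0.0023]
 [ 0.2113 -0.9774  0.003 ]
 [-0.0016 -0.0035 -1.    ]] 15.73148367988713 [ 0.18624714 -0.86944897 -3.55387852]
12.19818136609322
[  0.33545031   4.60865987 -15.61322453]
```

View pics/c5.png

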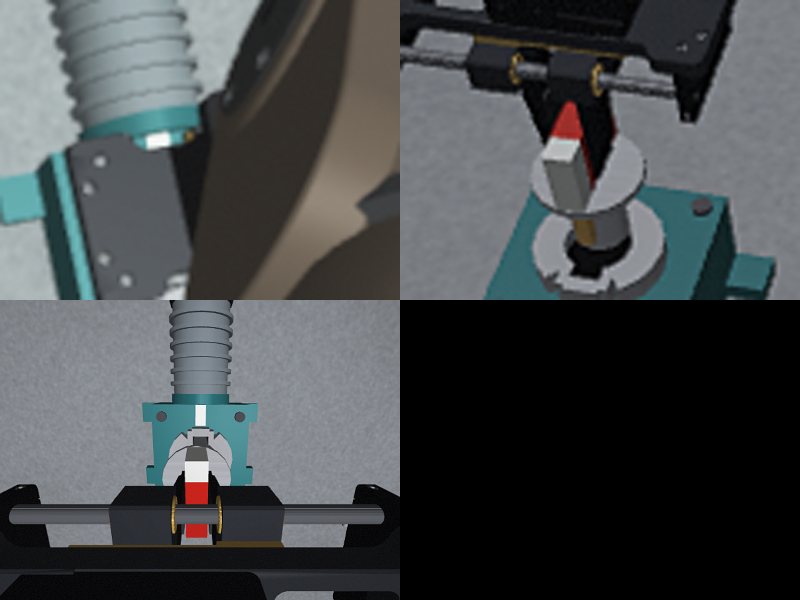

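Foot at about 92, key facing the keyway. Sideways the tool is 4.6 mm off; trim before lowering.

```bash
python3 -m jog '[0.03,0.4,0,0.003,0.002,0,0, 0,0,0,0,0,0,0, 0,0,0,0,0,0,0]'
python3 - <<'E'
from h import *
import cv2,pickle
s=sense(); R=s["ee_rot"]; print(s["position"],R.round(4),s["qvel"].round(3),s["ft_force"])
print(np.degrees(np.arctan2(R[1,0],R[0,0])))
print(R.T@(np.array([520.5,-162,165])-s["position"]))
c=[]
for n,(u,v,w,h) in (("scene",(140,130,120,90)),("wrist",(220,150,160,120))):
    im=snapshot(n)[:,:,::-1]; cv2.imwrite(f"pics/{n}6.png",im); c.append(cv2.resize(im[v:v+h,u:u+w],(400,300),interpolation=cv2.INTER_CUBIC))
cv2.imwrite("pics/c6.png",np.hstack(c[:2]))
E
```

```text
time: 8.0
position: [521.0, -162.5, 150.6]
ee_rot: [[0.978, 0.211, 0.001], [0.211, -0.978, 0.006], [0.002, -0.005, -1.0]]
ft_force: [0.1, -0.6, -3.9]
opening: 0.168
[ 520.95512405 -162.49571642  150.55871164] [[ 0.9776  0.2106  0.0013]
 [ 0.2106 -0.9776  0.0057]
 [ 0.0025 -0.0053 -1.    ]] [-0.006  0.    -0.007 -0.    -0.002 -0.006] [ 0.05895662 -0.59619115 -3.86302893]
12.155265059493617
[ -0.30456799  -0.65688375 -14.43881658]
```

View pics/c6.png

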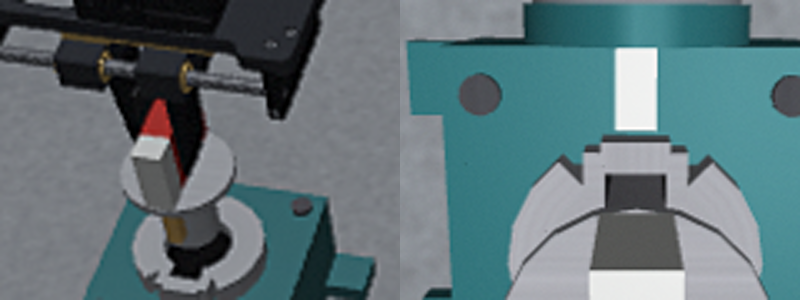

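The white grip end, the key and the keyway are in line in the wrist crop (635-640). Lower in stages, watching the force.

```bash
python3 -m jog '[0,-0.05,0.5,-0.005,-0.002,0,0, 0,0,0.8,0,0,0,0, 0,0,0.7,0,0,0,0, 0,0,0,0,0,0,0, 0,0,0,0,0,0,0]'
python3 - <<'E'
from h import *
s=sense(); R=s["ee_rot"]; print(R.round(4)); print(np.degrees(np.arctan2(R[1,0],R[0,0])))
print(R.T@(np.array([520.5,-162,93])-s["position"]))
E
```

```text
time: 8.6
position: [520.5, -161.6, 128.2]
ee_rot: [[0.978, 0.211, -0.001], [0.211, -0.978, 0.0], [-0.001, -0.0, -1.0]]
ft_force: [-0.7, -0.2, -4.0]
opening: 0.169
[[ 9.775e-01  2.107e-01 -7.000e-04]
 [ 2.107e-01 -9.775e-01  3.000e-04]
 [-6.000e-04 -5.000e-04 -1.000e+00]]
12.165744287932522
[-0.07746846  0.3872142  35.17449322]
```

Nose is in (foot about 71), no contact. Next comes the key entry.

```bash
python3 -m jog '[0,0.02,0.5,0,0,0,0, 0,0,0.5,0,0,0,0, 0,0,0.5,0,0,0,0, 0,0,0,0,0,0,0]'
python3 - <<'E'
from h import *
s=sense(); R=s["ee_rot"]; print(np.degrees(np.arctan2(R[1,0],R[0,0])))
print(R.T@(np.array([520.5,-162,93])-s["position"]))
E
```

```text
time: 9.0
position: [520.6, -161.9, 111.9]
ee_rot: [[0.978, 0.211, -0.0], [0.211, -0.978, 0.0], [-0.0, -0.0, -1.0]]
ft_force: [-1.0, -0.0, -4.1]
opening: 0.166
12.165550346200039
[-0.15287111  0.08929946 18.93388559]
```

The foot is at about 55, below the 66 mm rest level, with no force change: the key is in its keyway.

```bash
python3 -m jog '[0,0,0.5,0,0,0,0, 0,0,0.5,0,0,0,0, 0,0,0.4,0,0,0,0, 0,0,0.1,0,0,0,0, 0,0,0,0,0,0,0]'
python3 - <<'E'
from h import *
s=sense(); R=s["ee_rot"]; print(s["position"],s["ft_force"])
E
```

```text
time: 9.5
position: [520.7, -161.9, 95.5]
ee_rot: [[0.978, 0.211, -0.0], [0.211, -0.978, 0.0], [-0.0, -0.0, -1.0]]
ft_force: [-0.1, -0.1, -2.9]
opening: 0.166
[ 520.71204429 -161.93794244   95.47926596] [-0.06442622 -0.11400703 -2.90282657]
```

```bash
python3 -m jog '[0,0,0.1,0,0,0,0, 0,0,0.1,0,0,0,0, 0,0,0,0,0,0,0]'
```

```text
time: 9.8
position: [520.9, -162.0, 93.7]
ee_rot: [[0.978, 0.211, 0.0], [0.211, -0.978, -0.0], [0.0, 0.0, -1.0]]
ft_force: [-0.7, 0.0, -3.7]
opening: 0.168
```

```bash
python3 -m jog '[0,0,0.1,0,0,0,0, 0,0,0.1,0,0,0,0, 0,0,0,0,0,0,0]'
```

```text
time: 10.1
position: [521.1, -162.0, 93.9]
ee_rot: [[0.977, 0.211, 0.001], [0.211, -0.977, -0.001], [0.001, 0.001, -1.0]]
ft_force: [-0.4, 0.5, -4.0]
opening: 0.17
```

```bash
python3 -m jog '[0,0,0.2,0,0,0,0, 0,0,0.2,0,0,0,0, 0,0,0,0,0,0,0]'
```

```text
time: 10.4
position: [521.5, -162.1, 94.0]
ee_rot: [[0.977, 0.211, 0.004], [0.211, -0.977, -0.002], [0.004, 0.003, -1.0]]
ft_force: [1.1, -0.4, -4.0]
opening: 0.167
```

```bash
python3 - <<'E'
from h import *
import cv2
s=sense(); print(s["joint_pos"].round(3),s["effort"].round(2),s["ft_force"],s["moment"])
c=[]
for n,(u,v,w,h) in (("scene",(140,130,120,90)),("wrist",(220,150,160,120))):
    im=snapshot(n)[:,:,::-1]; cv2.imwrite(f"pics/{n}7.png",im); c.append(cv2.resize(im[v:v+h,u:u+w],(400,300),interpolation=cv2.INTER_CUBIC))
cv2.imwrite("pics/c7.png",np.hstack(c[:2]))
E
```

```text
[-0.422  0.536  1.878 -0.     0.723  0.936] [ 3.000e-02 -5.921e+01 -1.921e+01  4.000e-02  1.200e-01 -0.000e+00] [ 1.12630673 -0.43819788 -3.96165377] [-0.02874647  0.01221091 -0.0147523 ]
```

View pics/c7.png

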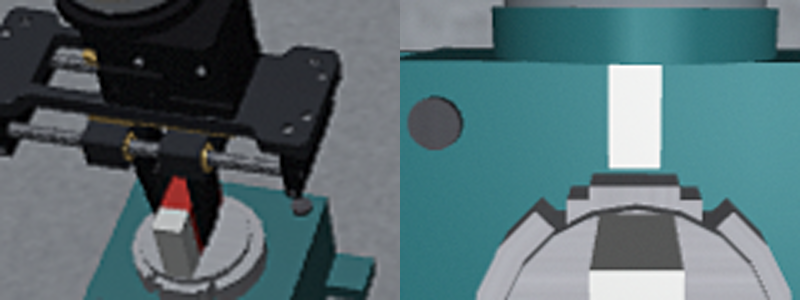

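View pics/scene7.png

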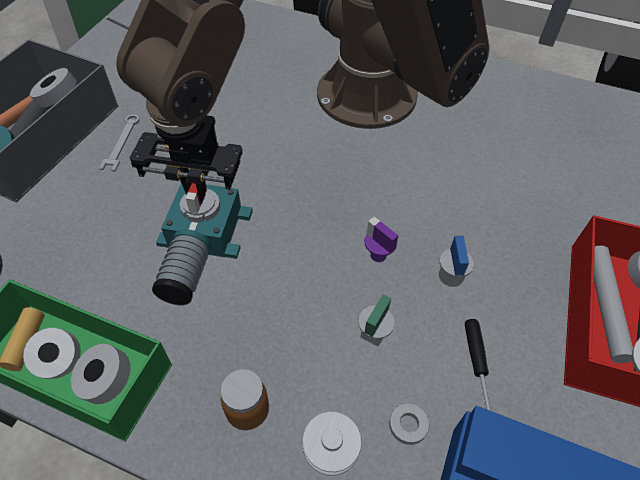

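The flange sits just above the collar. Wrist z is still about -4 N (shaft weight), so it is still hanging. One slightly larger step with tilt correction.

```bash
python3 -m jog '[-0.05,0,0.3,0.003,-0.005,0,0, 0,0,0.1,0,-0.002,0,0, 0,0,0,0,0,0,0]'
```

```text
time: 10.8
position: [522.0, -162.0, 93.0]
ee_rot: [[0.977, 0.211, 0.0], [0.211, -0.977, -0.001], [-0.0, 0.001, -1.0]]
ft_force: [-0.3, -0.4, -3.3]
opening: 0.17
```

```bash
python3 -m jog '[-0.1,0,0.25,0,-0.002,0,0, 0,0,0.05,0,0,0,0]'
```

```text
time: 11.0
position: [522.3, -162.1, 92.9]
ee_rot: [[0.978, 0.211, 0.002], [0.211, -0.978, -0.002], [0.001, 0.003, -1.0]]
ft_force: [0.3, 0.7, -3.6]
opening: 0.165
```

```bash
python3 -m jog '[-0.2,0,0.4,0.002,-0.003,0,0, 0,0,0,0,0,0,0]'
```

```text
time: 11.2
position: [522.8, -162.1, 92.3]
ee_rot: [[0.978, 0.21, 0.005], [0.21, -0.978, -0.002], [0.005, 0.003, -1.0]]
ft_force: [-1.2, -0.9, -3.2]
opening: 0.167
```

```bash
python3 -m jog '[-0.3,0,0.4,0.003,-0.01,0,0, 0,0,0,0,0,0,0, 0,0,0,0,0,0,0]'
```

```text
time: 11.5
position: [522.5, -162.5, 90.8]
ee_rot: [[0.978, 0.21, 0.001], [0.21, -0.978, -0.002], [0.001, 0.002, -1.0]]
ft_force: [-0.7, 0.3, 3.8]
opening: 0.164
```

Force flipped from -4 to +4 N, so the flange is on the collar. Let go and retreat straight up.

```bash
python3 -m jog '[0,0,0,0,0,0,2.5, 0,0,0,0,0,0,4, 0,0,0,0,0,0,5, 0,0,0,0,0,0,5]'
python3 - <<'E'
from h import *
import cv2
c=[]
for n,(u,v,w,h) in (("scene",(140,130,120,90)),("wrist",(160,130,240,180))):
    im=snapshot(n)[:,:,::-1]; cv2.imwrite(f"pics/{n}8.png",im); c.append(cv2.resize(im[v:v+h,u:u+w],(400,300),interpolation=cv2.INTER_CUBIC))
cv2.imwrite("pics/c8.png",np.hstack(c[:2]))
E
```

```text
time: 11.9
position: [522.0, -162.9, 89.1]
ee_rot: [[0.978, 0.209, -0.001], [0.209, -0.978, -0.001], [-0.001, 0.001, -1.0]]
ft_force: [-0.2, -0.1, -0.4]
opening: 0.446
```

View pics/c8.png

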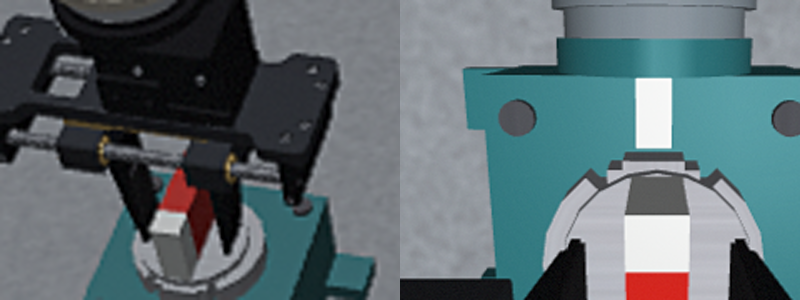

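Released, with the fingers clear on both sides and the force at zero. Retreat up, then back toward the base for a clear view.

```bash
python3 -m jog '[0,0,-1.5,0,0,0,5, 0,0,-3,0,0,0,5, 0,0,-4,0,0,0,5, 0,0,-4,0,0,0,5, -3,0,0,0,0,0,5, -2,0,0,0,0,0,5, 0,0,0,0,0,0,5, 0,0,0,0,0,0,5]'
python3 - <<'E'
from h import *
import cv2,pickle
c=[]
for n,(u,v,w,h) in (("scene",(140,160,120,90)),("wrist",(220,80,240,180))):
    p=camera_params(n); im=snapshot(n)[:,:,::-1].copy(); cv2.imwrite(f"pics/{n}9.png",im)
    if n=="wrist":
        hsv=cv2.cvtColor(im,cv2.COLOR_BGR2HSV)
        m=(((hsv[...,0]<8)|(hsv[...,0]>172))&(hsv[...,1]>120)|(hsv[...,1]<30)&(hsv[...,2]>215)).astype(np.uint8)
        cs,_=cv2.findContours(m,cv2.RETR_EXTERNAL,cv2.CHAIN_APPROX_NONE); k=max(cs,key=cv2.contourArea)[:,0]
        print(k.min(0),k.max(0))
        for z in (126,156): print(z,cv2.minAreaRect(np.array([bp("wrist",a,b,z,p)[:2] for a,b in k],np.float32)))
    c.append(cv2.resize(im[v:v+h,u:u+w],(400,300),interpolation=cv2.INTER_CUBIC))
cv2.imwrite("pics/c9.png",np.hstack(c[:2]))
E
```

```text
time: 12.8
position: [472.3, -173.5, 219.2]
ee_rot: [[0.978, 0.209, -0.001], [0.209, -0.978, -0.002], [-0.001, 0.002, -1.0]]
ft_force: [0.5, -0.6, -0.2]
opening: 0.522
[304 161] [324 219]
126 ((515.90185546875, -164.75494384765625), (44.0539665222168, 15.582042694091797), 12.1060152053833)
156 ((519.24853515625, -163.959228515625), (39.018863677978516, 13.801164627075195), 12.106717109680176)
```

View pics/c9.png

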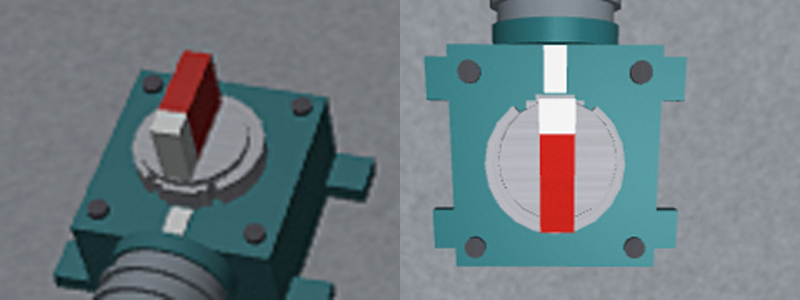

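View pics/scene9.png

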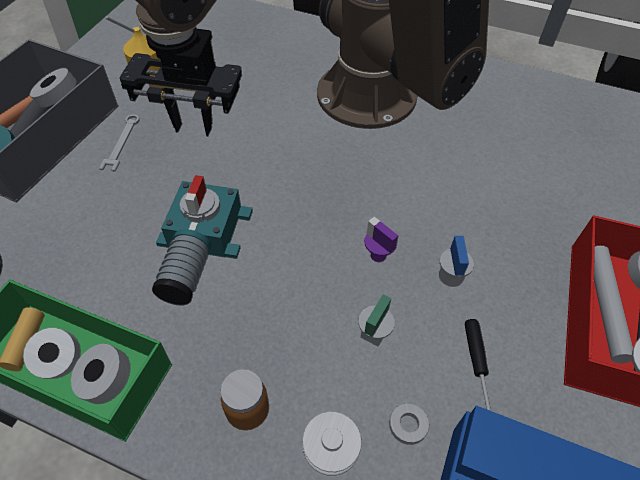

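The shaft is home: heading 12.1° against the keyway's 11.9°, the bar measures 15.6 mm wide if taken at home height (only 13.8 mm if it stood 30 mm high), the flange is flat on the collar, and the bystanders are unmoved.

```bash
python3 -c "
from station import *
print(hand_in())"
```

```text
the job is handed in; nothing more can be done
None
```

The keyed shaft is fully home in the gearbox bore with its flange on the collar. I let go, backed the arm clear and handed the job in at about 13 s.

**What I did:**
- I picked the red shaft with the white end. Brass shows under that end; the purple look-alike was left alone.
- I turned it from about 33° to about 12°, centred it over the bore and lowered it in the grip the whole way. It did not fall.
- I released it only after the wrist force went from -4 N (hanging) to +4 N (resting on the collar).

**Last checks:**
- **Angle:** the grip heading is 12.1° against 11.9° measured for the keyway.
- **Depth:** the grip measures 15.6 mm wide at home height, true width 16 mm. It would read 13.8 mm if the shaft stood 30 mm high.
- **Bystanders:** the blue, green and purple shafts stand where they were.
- **Robot:** the gripper is clear and touching nothing.

**What disagreed:**
- The last small lowering steps barely moved the arm and drifted it about 2 mm sideways, within the bore's play.
- Contact came at TCP height 90.8 mm instead of the predicted 92.9 mm, probably slight slip in the grip or lag in the arm.
- In the last picture, the grip outline came out 44 mm long instead of 60 mm, because the mask missed the white end.

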